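Fit the clamp collar on the bent control rod

ROBOT

A 6-joint arm with a two-finger parallel gripper is mounted at the origin on the work surface. World frame = base frame: x ahead of the robot, y to its left, z up, the work surface at z = 0. Lengths are in m, angles in rad, forces in N, time in s.
With the tool pointing down it reaches from about 0.35 to 0.875 m from the base axis. Payload 15.5 kg.
Tool frame: the origin (TCP) lies on the centre line of the jaws, within the pads' length; the fingertips stand 8 mm ahead of it and the grasp point (between the pads) lies 11 mm behind it; z points along the fingers, y is the direction in which the jaws open and shut (so a half turn about z gives the same grasp; the last joint's range is limited). The gripper opens to 85 mm and grips with 20 to 120 N. Pads are 22 mm wide; open, the fingers measure 114 mm over their backs; the gripper's body (76 mm by 85 mm) begins 54 mm behind the grasp point. The pads swing forward as they close: fully open they stand 13 mm farther back than shut.
Start: joints at [1.089, 0.494, 1.345, -0, 1.302, -0.096], TCP at [0.236, 0.579, 0.239] pointing down, gripper open.
Joint ranges: [-2.91, 2.91], [-0.82, 2.16], [0.22, 2.67], [-1.22, 4.37], [0.12, 2.79], [-3.08, 3.08]. Speed limits (rad/s): [1.89, 1.89, 2.57, 3.01, 3.01, 3.01].

INTERFACE

Orientations are given as a rotation vector (axis times angle).
In Python, from rig import r, read_camera, camera_model gives the robot as it stands.
- The arm moves only by the tool carry_out, never from a script. Its argument "increments" is a list of rows, each an object of numbers: "dx", "dy", "dz": the shift along the tool's x, y, z in m; "ax", "ay", "az": the turn, a rotation vector about the tool's x, y, z in degrees. In form: [{"dx": .., "dy": .., "dz": .., "ax": .., "ay": .., "az": ..}, ...]. A call has 1 to 12 rows; each row is the pose to reach, as a shift and turn from the pose measured when the call began, along the tool's axes at that moment; what a row does not reach only later rows make up. A row lasts 1/10 s, in which the tool goes at most 50 mm and 8.59 degrees, less where a joint would pass 70% of its speed; a pose out of reach is approached as far as the arm can. A call with a gripper value outside its range is refused whole. "gripper" is the finger opening in m, from 0 to 0.0854, set as the call begins (left out, the last holds). The fingers move at their own pace and stop on an object; "squeeze" is the grip in N (left out, the last holds). Time passes only in rows, so rows that repeat a pose let the fingers close. It gives the time, the measured TCP pose, the force and the opening at its end, in the units of the state.
- r.state(): the state, without advancing time (a new reading comes with each control period).
- read_camera(name): name is "scene" or "top"; returns the picture (420x560x3 uint8, red, green, blue); there is no depth.
- camera_model(name): a dict with "mtx" (3x3 intrinsics, pixels), "view" (4x4, takes a point from world to camera coordinates). Camera axes: x right, y down, z forward; pixel columns grow to the right and rows downward; lengths in m; the calibration is good to about 2 mm. A picture is of the moment at which its call begins. camera_model takes no time and is no camera call.
- r.sign_off(): hands the job in, once; it reports no verdict.
The state is a dict: "time_s": time; "qpos": joint angles; "joint_velocities": joint speeds; "joint_torque": joint torques, N m; "ee_pos": TCP position; "eef_rot": TCP orientation; "wrist_force": force on the tool from outside, world axes, zero at the start; "moment": the same for the moment, N m; "finger_gap": finger opening in m.
Only numpy, scipy, OpenCV 4.12 (cv2) and the standard library are available. Lean on these libraries where they do the work, as an engineer would, in place of code of your own. Each camera call takes 0.05 s, during which the arm holds its last target. There are 200 camera calls.

TASK

Take the loose clamp collar that stands on the bench, put it over the free end of the bent control rod held in the vise, and slide it along the rod round both bends until it sits fully home against the shoulder next to the vise, then let go. Work gently: ease it round by feel, do not force it or lean on the rod, and leave the other things on the bench where they are.

Things in the scene. Friction and masses are not known exactly. Their poses are not given: they have to be found in the camera images.
- collar_center (a point): centre of the loose clamp collar's 11 mm bore; x along the bore, y from flat to flat. A dark steel ring, 33 mm outside, 35 mm across its two side flats, 12 mm long along the bore, about 110 g; both ends alike. It starts standing on its pinch lug (26 x 12 mm block below the ring), bore level, this centre 33 mm and the ring's top 50 mm above the bench. Take it by the flats from above
- rod_end (a point): tip of the bent rod's free end; x points along the last straight leg, outwards, z up. The rod is plain 8 mm round steel with a rounded tip; the 11 mm bore has 1.5 mm of play all round. All the rod lies level, its axis 120 mm above the bench, nothing within 40 mm below it
- shoulder: the stop for the collar: a fixed steel disc on the rod, 24 mm across, 8 mm thick. Origin: rod axis at the disc's outer face; x along the rod away from the vise, z up. A collar that is home has its centre at x = 6 mm and hangs 1.5 mm low. It takes a firm push, up to 25 N
- rod: the bent rod where it leaves the shoulder: same origin and axes as shoulder. From here on the sketch: 52 mm straight along x; 70 degree bend towards -y, 25 mm radius on the axis; 55 mm straight; 70 degree bend back, 25 mm radius; 55 mm straight to the tip. More than 20 N on it, sideways or where the collar binds, would mar or bend it
- vise: bench vise, fixed, holding the rod; origin under its base. Jaws 76 mm wide, their near face 37 mm behind the shoulder face, top 138 mm above the bench. Its rod was bent by hand: each bend is up to 17 degrees off the sketch and each straight up to 16 mm longer or shorter, unmeasured, so the collar must be felt round.
- bush: loose plain steel bush lying flat, 40 mm outside, 25 mm bore, 18 mm tall; not the collar. Origin under its centre
- screwdriver: loose screwdriver lying on the bench. Origin under its middle
- wrench: loose wrench, 170 mm, lying on the bench. Origin under its middle
- tape: loose roll of tape lying flat, 100 mm across, 24 mm tall. Origin under its centre
- printer: loose hand-held label printer, 75 x 135 x 62 mm. Origin under its centre
- carton: loose small carton, 100 x 140 x 70 mm. Origin under its centre
- clamp: loose spring clamp lying flat, about 170 x 80 mm, 28 mm tall. Origin under it near its middle
- knife: loose utility knife, 170 x 30 x 18 mm. Origin under its handle's middle

How it is judged:
By the outcome, as a careful person would: the job done as asked, in the order asked, and still so for the second after the job is handed in, with the robot touching nothing.
It also fails if it takes over 72 s, if anything falls off the work surface, if the arm or the gripper's body presses on something with over 40 N, if the wrist force passes 120 N, or if a joint passes its speed limit or range.

## Working session

There is one attempt and no reset: what is moved stays moved. The work goes in short steps, Python scripts to look and compute and a tool call to move; the robot and the scene stay as the last step left them, time stands still between calls to the robot, and variables do not carry over. Pictures are saved under pics/ and viewed, about 8 in all and at most 12, crops included, and the job is handed in when it is done.

Besides the shell and the picture viewer there is one more tool, called after "Emit:" by a JSON object that holds its "api" and its "payload". carry_out: Moves the arm, as the interface text tells. Its arguments: {"type":"object","properties":{"increments":{"type":"array","items":{"type":"object","properties":{"dx":{"type":"number"},"dy":{"type":"number"},"dz":{"type":"number"},"ax":{"type":"number"},"ay":{"type":"number"},"az":{"type":"number"}}}},"gripper":{"type":"number"},"squeeze":{"type":"number"}},"required":["increments"]}

```bash
ls; mkdir -p pics
python3 - <<'E'
from rig import r, read_camera, camera_model
import cv2, numpy as np
for n in("scene","top"):
    im=read_camera(n); cv2.imwrite(f"pics/{n}0.png",im[...,::-1])
    m=camera_model(n); print(n,np.round(m["mtx"],2).tolist(),np.round(m["view"],4).tolist())
s=r.state();print(s)
E
```

```text
pics
scene [[402.64, 0.0, 283.22], [0.0, 402.64, 208.4], [0.0, 0.0, 1.0]] [[-0.4841, 0.875, 0.0071, 0.2552], [0.7279, 0.4072, -0.5517, -0.3781], [-0.4856, -0.2619, -0.834, 1.271], [0.0, 0.0, 0.0, 1.0]]
top [[390.44, 0.0, 279.42], [0.0, 390.44, 209.49], [0.0, 0.0, 1.0]] [[0.0283, -0.9996, -0.0049, 0.0082], [-0.988, -0.0272, -0.152, 0.5826], [0.1518, 0.0092, -0.9884, 0.9109], [0.0, 0.0, 0.0, 1.0]]
{'time_s': 0.1, 'qpos': array([ 1.08849995e+00,  4.94122906e-01,  1.34605353e+00,  2.31156097e-05,
        1.30249868e+00, -9.55045357e-02]), 'joint_velocities': array([-0.00111202,  0.00037724, -0.00271406, -0.00154606,  0.00035452,
       -0.0005911 ]), 'joint_torque': array([ 1.27468415e-03, -8.83578515e+01, -3.84556496e+01, -1.41495802e-04,
        5.18605419e-03,  5.78889035e-05]), 'ee_pos': array([0.23561231, 0.57855808, 0.23876402]), 'eef_rot': array([-6.03736893e-01, -3.08269878e+00,  1.61971083e-03]), 'wrist_force': array([-0.30952106, -0.09851903, -0.29946545]), 'moment': array([ 0.00868159, -0.04154625,  0.00578316]), 'finger_gap': 0.08521126014453287}
```

View pics/scene0.png

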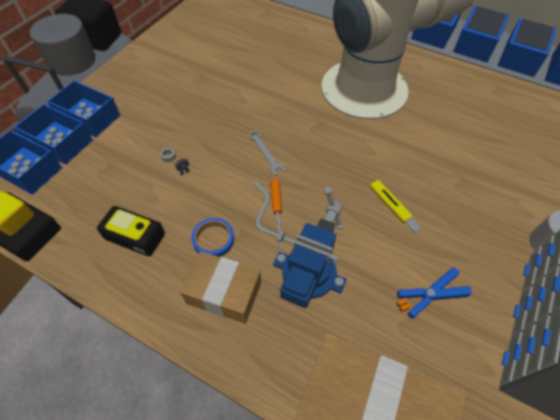

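View pics/top0.png

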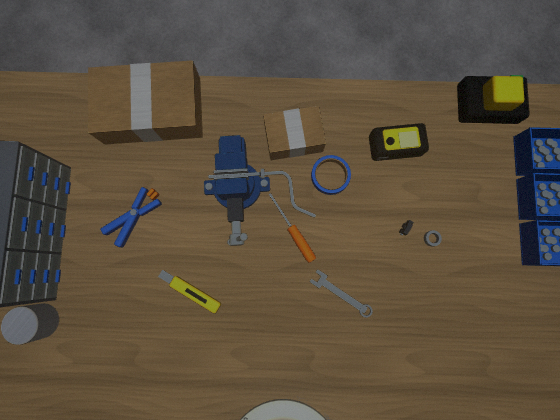

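The top view shows the collar at about (406,227), the bush at (433,239) and the rod running from the vise at about (265,173) to its tip near (314,214). I'll enlarge both regions.

Run:
```python
import cv2, numpy as np
t=cv2.imread("pics/top0.png"); s=cv2.imread("pics/scene0.png")
def c(i,x,y,w,h,k): return cv2.resize(i[y:y+h,x:x+w],(w*k,h*k),interpolation=cv2.INTER_CUBIC)
a=c(t,250,160,80,64,5); b=c(t,390,210,50,40,8)
d=c(s,250,175,80,64,5); e=c(s,165,145,50,40,8)
cv2.imwrite("pics/crop1.png",np.vstack([np.hstack([x[:280],y[:280]]) for x,y in((a,b),(d,e))]))
```

```text
(no output)
```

View pics/crop1.png

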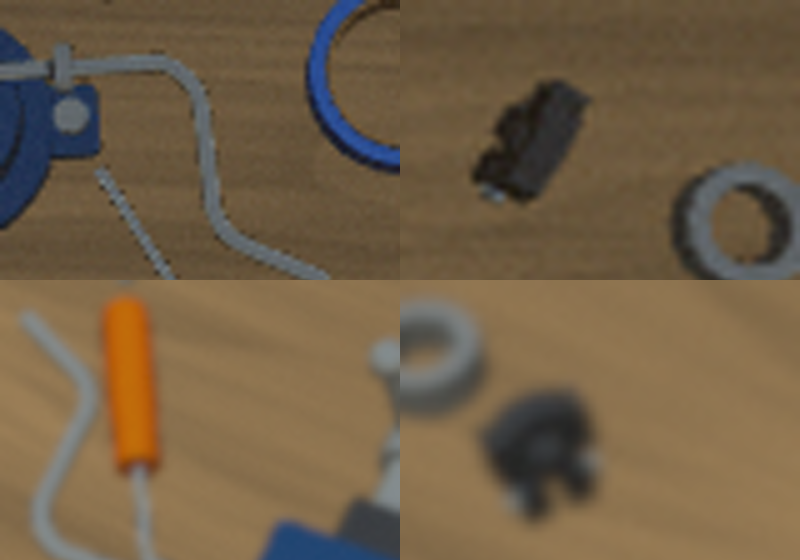

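```bash
cat > h.py <<'E'
import numpy as np, cv2
from rig import r, read_camera, camera_model
def ray(n,u,z):
    m=camera_model(n);R=m["view"][:3,:3];t=m["view"][:3,3];c=-R.T@t
    d=(R.T@np.linalg.inv(m["mtx"])@np.c_[np.atleast_2d(u),np.ones(len(np.atleast_2d(u)))].T).T
    return c+d*((z-c[2])/d[:,2])[:,None]
def proj(n,p):
    m=camera_model(n);q=m["view"][:3,:3]@np.asarray(p)+m["view"][:3,3];q=m["mtx"]@q;return q[:2]/q[2]
E
python3 - <<'E'
from h import *
t=cv2.imread("pics/top0.png"); s=cv2.imread("pics/scene0.png")
for n,i in(("top",t),("scene",s)):
    hsv=cv2.cvtColor(i,cv2.COLOR_BGR2HSV)
    m=((hsv[...,1]<60)&(hsv[...,2]>70)).astype(np.uint8)
    k,l,st,_=cv2.connectedComponentsWithStats(m)
    roi=(slice(165,220),slice(262,320)) if n=="top" else (slice(178,262),slice(252,345))
    ids=[j for j in np.unique(l[roi]) if j and st[j,4]>25]; print(n,[st[j].tolist() for j in ids])
    j=max(ids,key=lambda j:st[j,4]); ys,xs=np.where(l==j)
    P=ray(n,np.c_[xs,ys].astype(float),0.12)[:,:2]
    np.save(f"rod_{n}.npy",P)
    # bins along y
    for y in np.arange(P[:,1].max(),P[:,1].min(),-.008):
        q=P[abs(P[:,1]-y)<.004]
        if len(q): print(np.round([y,q[:,0].min(),q[:,0].mean(),q[:,0].max()],3).tolist(),len(q))
# collar
hsv=cv2.cvtColor(t,cv2.COLOR_BGR2HSV)
print(ray("top",[[409.4,227.5]],.05),ray("top",[[412.5,221.3],[405,234.4]],.04))
d=(hsv[205:245,395:425,2]<75).astype(np.uint8);print("\n".join("".join(f"{v:4d}" for v in row) for row in hsv[216:238,396:418,2]))
m=camera_model("top");print(-m["view"][:3,:3].T@m["view"][:3,3])
E
```

```text
top [[208, 169, 108, 48, 495], [261, 180, 7, 7, 36], [269, 193, 22, 33, 89]]
[0.189, 0.641, 0.643, 0.646] 5
[0.181, 0.637, 0.643, 0.646] 13
[0.173, 0.639, 0.643, 0.646] 12
[0.165, 0.639, 0.644, 0.649] 19
[0.157, 0.64, 0.645, 0.649] 13
[0.149, 0.642, 0.646, 0.649] 16
[0.141, 0.642, 0.646, 0.649] 12
[0.133, 0.642, 0.646, 0.65] 16
[0.125, 0.643, 0.647, 0.652] 14
[0.117, 0.643, 0.649, 0.652] 17
[0.109, 0.645, 0.649, 0.653] 12
[0.101, 0.646, 0.65, 0.653] 15
[0.093, 0.648, 0.651, 0.653] 9
[0.085, 0.648, 0.651, 0.656] 13
[0.077, 0.649, 0.653, 0.658] 12
[0.069, 0.644, 0.654, 0.663] 22
[0.061, 0.644, 0.653, 0.663] 18
[0.053, 0.652, 0.654, 0.657] 12
[0.045, 0.652, 0.655, 0.659] 11
[0.037, 0.652, 0.656, 0.659] 15
[0.029, 0.655, 0.657, 0.66] 9
[0.021, 0.653, 0.657, 0.66] 13
[0.013, 0.648, 0.653, 0.658] 11
[0.005, 0.616, 0.636, 0.653] 40
[-0.003, 0.579, 0.605, 0.639] 61
[-0.011, 0.573, 0.58, 0.589] 16
[-0.019, 0.568, 0.574, 0.58] 16
[-0.027, 0.566, 0.57, 0.575] 12
[-0.035, 0.562, 0.567, 0.571] 14
[-0.043, 0.56, 0.564, 0.569] 12
[-0.051, 0.558, 0.561, 0.565] 13
scene [[254, 181, 93, 115, 1149], [3
[... 2572 characters left out ...]
50  47  56  97 107 107 109 111 111 111 112
 106 103  98  43  35  41  35  34  48  50  50  47  50  82 108 112 110 106 113 109 112 110
 103 107 104  44  43  35  35  40  50  52  47  50  72 110 109 109 110 109 109 106 107 108
 106 107 108 103  86  63  36  32  34  44  47  57  93 110 110 108 108 108 107 106 106 103
 105 106 105 104  68  77 111  67  32  37  39  80 112 109 110 106 104 104 102 102 101 102
 111 108 108 110 108  96  93 108  89  73 107 111 105 104 103 104 102 103  99 102 103 104
 113 108 110 112 114 114 110 111 106 107 106 101 102 103 101 103 103 101 103 104 105 103
 111 112 112 112 108 110 111 106 102 100 106 103 101 107 103 104 105 102 106 106 102 102
[0.43703556 0.01573105 0.9889298 ]
```

Run:
```python
from h import *
def fit(P,a,name):
    c=P.mean(0); v=np.linalg.svd(P-c)[2][0]; v*=np.sign(v@a); print(name,np.round(c,4),round(np.degrees(np.arctan2(v[1],v[0])),1),len(P)); return c,v
for n in("top","scene"):
    P=np.load(f"rod_{n}.npy");print(n)
    x,y=P.T
    L1=fit(P[(y>.022)&(y<.054)&(x>.648)],[0,1],"L1")
    L2=fit(P[(x>.594)&(x<.632)&(y<.02)],[1,0],"L2")
    L3=fit(P[(y<-.021)],[0,1],"L3")
    X=lambda A,B:A[0]+A[1]*np.linalg.solve(np.c_[A[1],-B[1]],B[0]-A[0])[0]
    print("corners",X(L1,L2),X(L2,L3)); q=P[y<-.021]; s=(q-L3[0])@L3[1]; print("tip",L3[0]+L3[1]*s.min())
    if n=="top":
        q=P[(y<.09)&(y>.02)]; v=L1[1]; e=abs((q-L1[0])@[-v[1],v[0]]); print("shoulder s range", [ (L1[0]+v*k) for k in (((q-L1[0])@v)[e>7e-3].min(),((q-L1[0])@v)[e>7e-3].max())])
hsv=cv2.cvtColor(cv2.imread("pics/top0.png"),cv2.COLOR_BGR2HSV)
v=hsv[218:237,396:418,2]; m=((v>=44)&(v<60)).astype(np.uint8)
k,l,st,c=cv2.connectedComponentsWithStats(m);j=1+np.argmax(st[1:,4]);ys,xs=np.where(l==j)
p=np.c_[xs,ys].astype(np.float32); rc=cv2.minAreaRect(p);print(rc)
print(ray("top",[[rc[0][0]+396,rc[0][1]+218]],.047), ray("top",[[433,238]],.018))
W=ray("top",p+[396,218],.047)[:,:2];fit(W,[1,-.4],"collar y");
s=cv2.cvtColor(cv2.imread("pics/scene0.png"),cv2.COLOR_BGR2HSV)[155:180,170:200,2]
ys,xs=np.where(s<75);print("scene blob",xs.min()+170,xs.max()+170,ys.min()+155,ys.max()+155)
for z in(.0,.033,.05):print(z,proj("scene",[.546,-.29,z]))
```

```text
top
L1 [0.6559 0.0378] 97.0 47
L2 [ 0.6129 -0.0013] 9.1 54
L3 [ 0.5657 -0.0385] 67.6 57
corners [0.65981216 0.00626057] [ 0.57885873 -0.00669462]
tip [ 0.55826909 -0.05662297]
shoulder s range [array([0.65292732, 0.06209933]), array([0.65084993, 0.07894782])]
scene
L1 [0.6559 0.0388] 97.0 64
L2 [ 0.6129 -0.004 ] 9.7 58
L3 [ 0.567  -0.0393] 66.8 65
corners [0.66021973 0.00410106] [ 0.57966043 -0.00968626]
tip [ 0.55878586 -0.05837407]
((12.16780948638916, 9.03082275390625), (4.303550720214844, 13.489975929260254), 24.443954467773438)
[[ 0.54739532 -0.28824894  0.047     ]] [[ 0.52510528 -0.35855598  0.018     ]]
collar y [ 0.5476 -0.2882] -26.0 58
scene blob 176 188 160 173
0.0 [185.38189601 171.61702513]
0.033 [182.91765924 163.70370504]
0.05 [181.59731088 159.46371506]
```

```bash
cat >> h.py <<'E'
from scipy.spatial.transform import Rotation as Ro
def Rh(h): h=np.radians(h);c,s=np.cos(h),np.sin(h);return np.array([[c,s,0],[s,-c,0],[0,0,-1.]])
def goto(p,h):
    s=r.state();R=Ro.from_rotvec(s["eef_rot"]).as_matrix()
    d=R.T@(np.array(p)-s["ee_pos"]);a=Ro.from_matrix(R.T@Rh(h)).as_rotvec(degrees=True)
    x=R[:,0];print("t %.2f pos"%s["time_s"],np.round(s["ee_pos"],4),"head %.1f"%np.degrees(np.arctan2(x[1],x[0])),"F",np.round(s["wrist_force"],1),"M",np.round(s["moment"],2),"gap %.4f"%s["finger_gap"])
    print("d",np.round(d,4),"a",np.round(a,1),"n",round(np.linalg.norm(d),3))
E
python3 -c "
from h import *
goto([.5475,-.288,.20],63.5)"
```

```text
t 0.10 pos [0.2356 0.5786 0.2388] head 157.8 F [-0.3 -0.1 -0.3] M [ 0.01 -0.04  0.01] gap 0.0852
d [-0.6157 -0.6848  0.0394] a [-0.1  0.  94.3] n 0.922
```

Emit:
{"api": "carry_out", "payload": {"increments": [{"dx": -0.308,"dy": -0.342,"dz": 0.0,"ax": -0.1,"ay": 0,"az": 47},{"dx": -0.308,"dy": -0.342,"dz": 0.0,"ax": -0.1,"ay": 0,"az": 47},{"dx": -0.308,"dy": -0.342,"dz": 0.0,"ax": -0.1,"ay": 0,"az": 47},{"dx": -0.308,"dy": -0.342,"dz": 0.0,"ax": -0.1,"ay": 0,"az": 47},{"dx": -0.308,"dy": -0.342,"dz": 0.0,"ax": -0.1,"ay": 0,"az": 47},{"dx": -0.308,"dy": -0.342,"dz": 0.0,"ax": -0.1,"ay": 0,"az": 47},{"dx": -0.616,"dy": -0.685,"dz": 0.02,"ax": -0.1,"ay": 0,"az": 94},{"dx": -0.616,"dy": -0.685,"dz": 0.02,"ax": -0.1,"ay": 0,"az": 94},{"dx": -0.616,"dy": -0.685,"dz": 0.02,"ax": -0.1,"ay": 0,"az": 94},{"dx": -0.616,"dy": -0.685,"dz": 0.02,"ax": -0.1,"ay": 0,"az": 94},{"dx": -0.616,"dy": -0.685,"dz": 0.02,"ax": -0.1,"ay": 0,"az": 94},{"dx": -0.616,"dy": -0.685,"dz": 0.02,"ax": -0.1,"ay": 0,"az": 94}], "gripper": 0.065}}

```text
time_s: 1.3
ee_pos: [0.439, 0.0123, 0.2296]
eef_rot: [2.671, 1.652, 0.001]
wrist_force: [1.4, 0.6, -0.6]
finger_gap: 0.065
```

```bash
python3 -c "
from h import *
goto([.5475,-.288,.15],63.5)"
```

```text
t 1.30 pos [0.439  0.0123 0.2296] head 63.5 F [ 1.4  0.6 -0.6] M [ 0.04 -0.07 -0.02] gap 0.0650
d [-0.2203  0.2311  0.0798] a [ 0.1 -0.  -0. ] n 0.329
```

Emit:
{"api": "carry_out", "payload": {"increments": [{"dx": -0.22,"dy": 0.231,"dz": 0.08},{"dx": -0.22,"dy": 0.231,"dz": 0.08},{"dx": -0.22,"dy": 0.231,"dz": 0.08},{"dx": -0.22,"dy": 0.231,"dz": 0.08},{"dx": -0.22,"dy": 0.231,"dz": 0.08},{"dx": -0.22,"dy": 0.231,"dz": 0.08},{"dx": -0.22,"dy": 0.231,"dz": 0.08},{"dx": -0.22,"dy": 0.231,"dz": 0.08},{"dx": -0.22,"dy": 0.231,"dz": 0.08},{"dx": -0.22,"dy": 0.231,"dz": 0.08}]}}

```text
invalid input
```

```bash
python3 -c "
from h import *
goto([.5475,-.288,.022],63.5)
i=read_camera('scene')[...,::-1][110:200,140:260];j=read_camera('top')[...,::-1][180:270,350:470]
cv2.imwrite('pics/pre.png',np.hstack([cv2.resize(k,None,fx=3.3,fy=3.3,interpolation=2) for k in(i,j)]))"
```

```text
t 1.30 pos [0.439  0.0123 0.2296] head 63.5 F [ 1.4  0.6 -0.6] M [ 0.04 -0.07 -0.02] gap 0.0650
d [-0.2203  0.2309  0.2078] a [ 0.1 -0.  -0. ] n 0.381
```

View pics/pre.png

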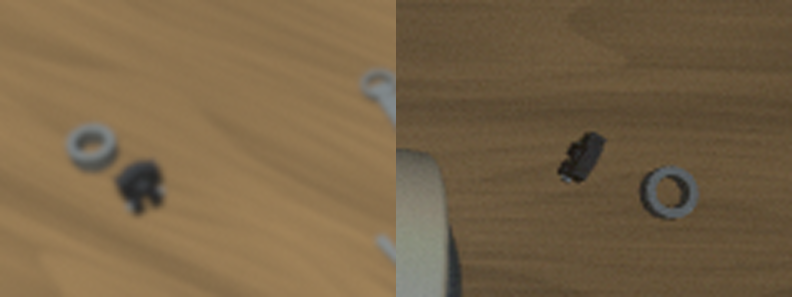

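The move was refused and the arm has not moved. The collar is still at about (409,227) in the top view. I'll resend with all six fields in each row.

Emit:
{"api": "carry_out", "payload": {"increments": [{"dx": -0.22,"dy": 0.231,"dz": 0.08,"ax": 0,"ay": 0,"az": 0},{"dx": -0.22,"dy": 0.231,"dz": 0.08,"ax": 0,"ay": 0,"az": 0},{"dx": -0.22,"dy": 0.231,"dz": 0.08,"ax": 0,"ay": 0,"az": 0},{"dx": -0.22,"dy": 0.231,"dz": 0.08,"ax": 0,"ay": 0,"az": 0},{"dx": -0.22,"dy": 0.231,"dz": 0.08,"ax": 0,"ay": 0,"az": 0},{"dx": -0.22,"dy": 0.231,"dz": 0.08,"ax": 0,"ay": 0,"az": 0},{"dx": -0.22,"dy": 0.231,"dz": 0.08,"ax": 0,"ay": 0,"az": 0},{"dx": -0.22,"dy": 0.231,"dz": 0.08,"ax": 0,"ay": 0,"az": 0},{"dx": -0.22,"dy": 0.231,"dz": 0.08,"ax": 0,"ay": 0,"az": 0},{"dx": -0.22,"dy": 0.231,"dz": 0.08,"ax": 0,"ay": 0,"az": 0}]}}

```text
time_s: 2.4
ee_pos: [0.5484, -0.2899, 0.1502]
eef_rot: [2.672, 1.65, 0.001]
wrist_force: [0.1, 1.2, -0.3]
finger_gap: 0.0647
```

```bash
python3 -c "
from h import *
goto([.5475,-.288,.022],63.5)
i=read_camera('scene')[...,::-1][110:200,140:260]
cv2.imwrite('pics/pre2.png',cv2.resize(i,None,fx=4,fy=4,interpolation=2))"
```

```text
t 2.40 pos [ 0.5484 -0.2899  0.1502] head 63.4 F [ 0.1  1.2 -0.3] M [ 0.01 -0.02  0.02] gap 0.0647
d [ 0.0013 -0.0019  0.1282] a [ 0.1  0.  -0.1] n 0.128
```

View pics/pre2.png

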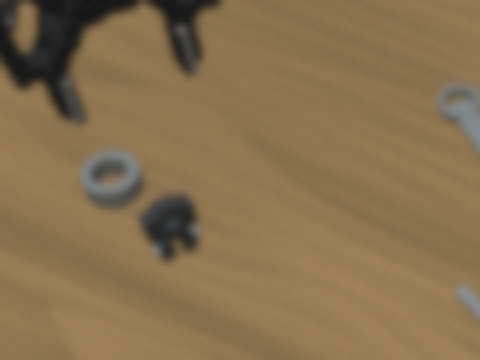

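The view shows the fingertips at about crop (70,115) and (190,68), lined up across the collar at (170,220). The bush at (110,178) is clear of both fingers, so I'm descending.

Emit:
{"api": "carry_out", "payload": {"increments": [{"dx": 0.001,"dy": -0.002,"dz": 0.04,"ax": 0,"ay": 0,"az": 0},{"dx": 0.001,"dy": -0.002,"dz": 0.08,"ax": 0,"ay": 0,"az": 0},{"dx": 0.001,"dy": -0.002,"dz": 0.105,"ax": 0,"ay": 0,"az": 0},{"dx": 0.001,"dy": -0.002,"dz": 0.12,"ax": 0,"ay": 0,"az": 0},{"dx": 0.001,"dy": -0.002,"dz": 0.128,"ax": 0,"ay": 0,"az": 0},{"dx": 0.001,"dy": -0.002,"dz": 0.128,"ax": 0,"ay": 0,"az": 0},{"dx": 0.001,"dy": -0.002,"dz": 0.128,"ax": 0,"ay": 0,"az": 0}]}}

```text
time_s: 3.15
ee_pos: [0.5481, -0.2884, 0.0236]
eef_rot: [2.67, 1.65, 0.002]
wrist_force: [0.5, -0.2, 0.6]
finger_gap: 0.0651
```

Emit:
{"api": "carry_out", "payload": {"increments": [{"dx": 0,"dy": 0,"dz": 0,"ax": 0,"ay": 0,"az": 0},{"dx": 0,"dy": 0,"dz": 0,"ax": 0,"ay": 0,"az": 0},{"dx": 0,"dy": 0,"dz": 0,"ax": 0,"ay": 0,"az": 0},{"dx": 0,"dy": 0,"dz": 0,"ax": 0,"ay": 0,"az": 0},{"dx": 0,"dy": 0,"dz": 0,"ax": 0,"ay": 0,"az": 0},{"dx": 0,"dy": 0,"dz": 0,"ax": 0,"ay": 0,"az": 0}], "gripper": 0.0, "squeeze": 40}}

```text
time_s: 3.75
ee_pos: [0.5486, -0.2887, 0.0248]
eef_rot: [2.668, 1.649, 0.003]
wrist_force: [-1.1, -0.0, 11.1]
finger_gap: 0.0343
```

```bash
python3 -c "
from h import *
goto([.5475,-.288,.022],63.5)
i=read_camera('scene')[...,::-1][120:200,130:230]
j=read_camera('top')[...,::-1][190:270,360:460]
cv2.imwrite('pics/grip.png',np.hstack([cv2.resize(k,None,fx=4,fy=4,interpolation=2) for k in(i,j)]))"
```

```text
t 3.75 pos [ 0.5486 -0.2887  0.0248] head 63.4 F [-1.1 -0.  11.1] M [0.17 0.33 0.03] gap 0.0343
d [ 0.0002 -0.0013  0.0028] a [ 0.3  0.  -0.1] n 0.003
```

View pics/grip.png

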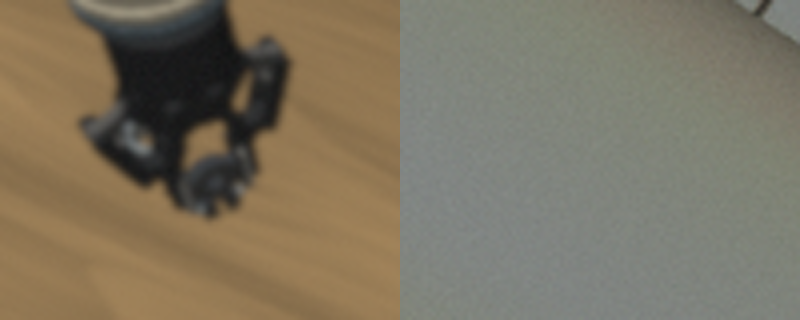

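Gripped: the gap is 34.3 mm and the picture shows the ring held between the pads at crop (212,182). Lifting.

Emit:
{"api": "carry_out", "payload": {"increments": [{"dx": 0,"dy": 0,"dz": -0.02,"ax": 0,"ay": 0,"az": 0},{"dx": 0,"dy": 0,"dz": -0.05,"ax": 0,"ay": 0,"az": 0},{"dx": 0,"dy": 0,"dz": -0.085,"ax": 0,"ay": 0,"az": 0},{"dx": 0,"dy": 0,"dz": -0.09,"ax": 0,"ay": 0,"az": 0},{"dx": 0,"dy": 0,"dz": -0.09,"ax": 0,"ay": 0,"az": 0}]}}

```text
time_s: 4.35
ee_pos: [0.5487, -0.2888, 0.116]
eef_rot: [2.666, 1.648, 0.005]
wrist_force: [-0.7, 0.1, -1.8]
finger_gap: 0.0339
```

```bash
python3 -c "
from h import *
goto([.545,-.090,.112],67.2)"
```

```text
t 4.35 pos [ 0.5487 -0.2888  0.116 ] head 63.4 F [-0.7  0.1 -1.8] M [-0.03  0.04 -0.  ] gap 0.0339
d [ 0.1762 -0.0923  0.0031] a [ 0.5  0.1 -3.8] n 0.199
```

Emit:
{"api": "carry_out", "payload": {"increments": [{"dx": 0.04,"dy": -0.021,"dz": 0.001,"ax": 0.5,"ay": 0.1,"az": -1},{"dx": 0.08,"dy": -0.042,"dz": 0.002,"ax": 0.5,"ay": 0.1,"az": -2},{"dx": 0.12,"dy": -0.063,"dz": 0.003,"ax": 0.5,"ay": 0.1,"az": -3},{"dx": 0.15,"dy": -0.079,"dz": 0.003,"ax": 0.5,"ay": 0.1,"az": -3.8},{"dx": 0.17,"dy": -0.089,"dz": 0.003,"ax": 0.5,"ay": 0.1,"az": -3.8},{"dx": 0.176,"dy": -0.092,"dz": 0.003,"ax": 0.5,"ay": 0.1,"az": -3.8},{"dx": 0.176,"dy": -0.092,"dz": 0.003,"ax": 0.5,"ay": 0.1,"az": -3.8},{"dx": 0.176,"dy": -0.092,"dz": 0.003,"ax": 0.5,"ay": 0.1,"az": -3.8}]}}

```text
time_s: 5.15
ee_pos: [0.5452, -0.0911, 0.1116]
eef_rot: [-2.616, -1.738, 0.001]
wrist_force: [-0.3, -0.1, -1.7]
finger_gap: 0.0345
```

```bash
python3 -c "
from h import *
goto([.545,-.090,.112],67.2)
i=read_camera('scene')[...,::-1][140:230,200:310]
j=read_camera('top')[...,::-1][160:250,260:370]
cv2.imwrite('pics/near.png',np.hstack([cv2.resize(k,None,fx=3.6,fy=3.6,interpolation=2) for k in(i,j)]))
print(proj('scene',[.545,-.09,.12]),proj('scene',[.5585,-.0575,.12]))"
```

```text
t 5.15 pos [ 0.5452 -0.0911  0.1116] head 67.2 F [-0.3 -0.1 -1.7] M [-0.01 -0.01 -0.01] gap 0.0345
d [ 0.001  -0.0006 -0.0004] a [-0.1 -0.   0. ] n 0.001
[245.74524961 171.88770127] [254.76752212 181.43631524]
```

View pics/near.png

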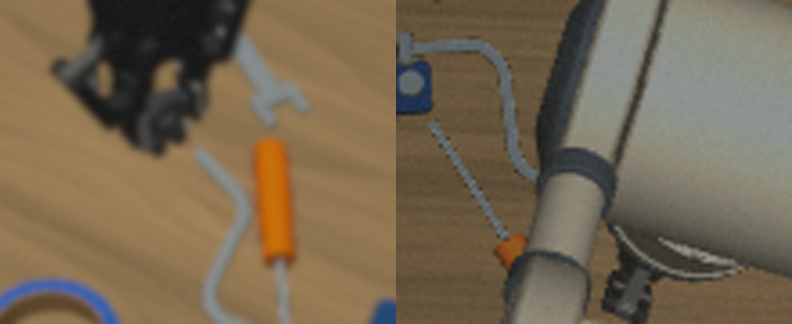

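The collar shows in the scene view at (245.3,172.5), against (245.7,171.9) predicted. The tip shows at (255.5,182.5), against (254.8,181.4) predicted. Those agree well, so I'm easing on.

Emit:
{"api": "carry_out", "payload": {"increments": [{"dx": 0.01,"dy": -0.0008,"dz": 0,"ax": 0,"ay": 0,"az": 0},{"dx": 0.02,"dy": -0.0008,"dz": 0,"ax": 0,"ay": 0,"az": 0},{"dx": 0.026,"dy": -0.0008,"dz": 0,"ax": 0,"ay": 0,"az": 0},{"dx": 0.029,"dy": -0.0008,"dz": 0,"ax": 0,"ay": 0,"az": 0},{"dx": 0.031,"dy": -0.0008,"dz": 0,"ax": 0,"ay": 0,"az": 0},{"dx": 0.033,"dy": -0.0008,"dz": 0,"ax": 0,"ay": 0,"az": 0},{"dx": 0.034,"dy": -0.0008,"dz": 0,"ax": 0,"ay": 0,"az": 0},{"dx": 0.034,"dy": -0.0008,"dz": 0,"ax": 0,"ay": 0,"az": 0}], "squeeze": 35}}

```text
time_s: 6.05
ee_pos: [0.5577, -0.0597, 0.1119]
eef_rot: [-2.617, -1.737, 0.0]
wrist_force: [-0.6, -0.4, -1.9]
finger_gap: 0.0342
```

```bash
cat >> h.py <<'E'
def st():
    s=r.state();R=Ro.from_rotvec(s["eef_rot"]).as_matrix();x=R[:,0]
    print("t %.2f pos"%s["time_s"],np.round(s["ee_pos"],4),"head %.1f"%np.degrees(np.arctan2(x[1],x[0])),"Ftool",np.round(R.T@s["wrist_force"],1),"Mtool",np.round(R.T@s["moment"],2),"gap %.4f"%s["finger_gap"])
E
python3 -c "
from h import *
st()"
```

```text
t 6.05 pos [ 0.5577 -0.0597  0.1119] head 67.2 Ftool [-0.6 -0.4  1.9] Mtool [ 0.01 -0.04  0.03] gap 0.0342
```

Emit:
{"api": "carry_out", "payload": {"increments": [{"dx": 0.002,"dy": 0,"dz": 0,"ax": 0,"ay": 0,"az": 0},{"dx": 0.004,"dy": 0,"dz": 0,"ax": 0,"ay": 0,"az": 0},{"dx": 0.006,"dy": 0,"dz": 0,"ax": 0,"ay": 0,"az": 0},{"dx": 0.008,"dy": 0,"dz": 0,"ax": 0,"ay": 0,"az": 0},{"dx": 0.01,"dy": 0,"dz": 0,"ax": 0,"ay": 0,"az": 0},{"dx": 0.012,"dy": 0,"dz": 0,"ax": 0,"ay": 0,"az": 0},{"dx": 0.012,"dy": 0,"dz": 0,"ax": 0,"ay": 0,"az": 0}]}}

```text
time_s: 6.75
ee_pos: [0.5625, -0.0484, 0.1119]
eef_rot: [-2.616, -1.737, 0.0]
wrist_force: [1.1, 0.4, -1.4]
finger_gap: 0.034
```

```bash
python3 -c "
from h import *
st()
i=read_camera('scene')[...,::-1][140:230,200:310]
cv2.imwrite('pics/on.png',cv2.resize(i,None,fx=5,fy=5,interpolation=2))"
```

```text
t 6.75 pos [ 0.5625 -0.0484  0.1119] head 67.2 Ftool [0.8 0.9 1.4] Mtool [-0.01  0.06  0.  ] gap 0.0340
```

View pics/on.png

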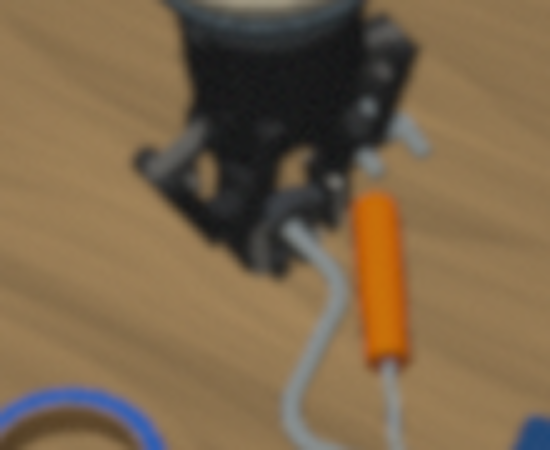

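The picture shows the rod entering the bore at crop (287,225), so the collar is threaded. Next I'll write a path helper from the measured rod shape to print the increments.

```bash
cat >> h.py <<'E'
def u(h): return np.array([np.cos(np.radians(h)),np.sin(np.radians(h))])
H3,H2,H1=67.2,9.4,97.0
T3=np.array([.574,-.0207]);RB=.025
def path(s):
    a2=RB*np.radians(H3-H2);l2=.044;a1=RB*np.radians(H1-H2)
    if s<0:return T3+s*u(H3),H3
    h=H3-np.degrees(min(s,a2)/RB);C=T3+RB*u(H3-90);p=C+RB*u(h+90)
    if s<a2:return p,h
    s-=a2
    if s<l2:return p+s*u(H2),H2
    p=p+l2*u(H2);s-=l2
    h=H2+np.degrees(min(s,a1)/RB);p=p+RB*u(H2+90)+RB*u(h-90)
    return (p,h) if s<a1 else (p+(s-a1)*u(H1),H1)
def plan(ds,n,off=(0,0),dh=0,z=None):
    """n rows of ds mm along path from the nearest point; off = world shift of path"""
    st();S=r.state();R=Ro.from_rotvec(S["eef_rot"]).as_matrix();off=np.array(off)
    ss=np.arange(-.06,.2,.0002);s0=ss[np.argmin([np.hypot(*(path(s)[0]+off-S["ee_pos"][:2])) for s in ss])]
    p,h=path(s0);e=(S["ee_pos"][:2]-p-off)@u(h-90)
    print("s %.1f lateral(toolY) %.2f mm, head-path %.1f"%(s0*1e3,e*1e3,np.degrees(np.arctan2(R[1,0],R[0,0]))-h))
    for k in range(1,n+1):
        p,h=path(s0+k*ds*1e-3);q=np.r_[p+off,S["ee_pos"][2] if z is None else z]
        d=R.T@(q-S["ee_pos"]);a=Ro.from_matrix(R.T@Rh(h+dh)).as_rotvec(degrees=True)
        print(k,np.round(d*1e3,1),np.round(a,1))
E
python3 -c "
from h import *
plan(2.5,9)"
```

```text
t 6.80 pos [ 0.5624 -0.0485  0.1119] head 67.2 Ftool [-0.5  0.   0.9] Mtool [ 0.01  0.04 -0.01] gap 0.0341
s -30.2 lateral(toolY) 0.09 mm, head-path -0.0
1 [ 2.5 -0.1  0. ] [-0. -0. -0.]
2 [ 5.  -0.1  0. ] [-0. -0. -0.]
3 [ 7.5 -0.1  0. ] [-0. -0. -0.]
4 [10.  -0.1  0. ] [-0. -0. -0.]
5 [12.5 -0.1  0. ] [-0. -0. -0.]
6 [15.  -0.1  0. ] [-0. -0. -0.]
7 [17.5 -0.1  0. ] [-0. -0. -0.]
8 [20.  -0.1  0. ] [-0. -0. -0.]
9 [22.5 -0.1  0. ] [-0. -0. -0.]
```

Emit:
{"api": "carry_out", "payload": {"increments": [{"dx": 0.003,"dy": 0,"dz": 0,"ax": 0,"ay": 0,"az": 0},{"dx": 0.006,"dy": 0,"dz": 0,"ax": 0,"ay": 0,"az": 0},{"dx": 0.009,"dy": 0,"dz": 0,"ax": 0,"ay": 0,"az": 0},{"dx": 0.012,"dy": 0,"dz": 0,"ax": 0,"ay": 0,"az": 0},{"dx": 0.015,"dy": 0,"dz": 0,"ax": 0,"ay": 0,"az": 0},{"dx": 0.018,"dy": 0,"dz": 0,"ax": 0,"ay": 0,"az": 0},{"dx": 0.02,"dy": 0,"dz": 0,"ax": 0,"ay": 0,"az": 0},{"dx": 0.02,"dy": 0,"dz": 0,"ax": 0,"ay": 0,"az": 0}]}}

```text
time_s: 7.6
ee_pos: [0.5703, -0.0299, 0.1119]
eef_rot: [-2.616, -1.738, 0.0]
wrist_force: [-0.3, -0.1, -0.4]
finger_gap: 0.0342
```

```bash
python3 -c "
from h import *
plan(2,8)"
```

```text
t 7.60 pos [ 0.5703 -0.0299  0.1119] head 67.2 Ftool [-0.2 -0.2  0.4] Mtool [0.   0.03 0.06] gap 0.0342
s -9.8 lateral(toolY) 0.10 mm, head-path -0.0
1 [ 2.1 -0.1  0. ] [-0. -0. -0.]
2 [ 4.1 -0.1  0. ] [-0. -0. -0.]
3 [ 6.1 -0.1  0. ] [-0. -0. -0.]
4 [ 8.1 -0.1  0. ] [-0. -0. -0.]
5 [10.1 -0.1  0. ] [-0.  -0.   0.4]
6 [12.1 -0.   0. ] [-0. -0.  5.]
7 [14.1  0.3  0. ] [-0.  -0.   9.6]
8 [16.   0.7  0. ] [-0.  -0.  14.2]
```

Emit:
{"api": "carry_out", "payload": {"increments": [{"dx": 0.002,"dy": 0,"dz": -0.0003,"ax": 0,"ay": 0,"az": 0},{"dx": 0.004,"dy": 0,"dz": -0.0003,"ax": 0,"ay": 0,"az": 0},{"dx": 0.006,"dy": 0,"dz": -0.0003,"ax": 0,"ay": 0,"az": 0},{"dx": 0.008,"dy": 0,"dz": -0.0003,"ax": 0,"ay": 0,"az": 0},{"dx": 0.01,"dy": 0,"dz": -0.0003,"ax": 0,"ay": 0,"az": 0.5},{"dx": 0.012,"dy": 0,"dz": -0.0003,"ax": 0,"ay": 0,"az": 5},{"dx": 0.012,"dy": 0,"dz": -0.0003,"ax": 0,"ay": 0,"az": 5}]}}

```text
time_s: 8.3
ee_pos: [0.5751, -0.0186, 0.1122]
eef_rot: [-2.691, -1.62, 0.0]
wrist_force: [0.8, -0.4, -1.5]
finger_gap: 0.0344
```

```bash
python3 -c "
from h import *
plan(1.5,8)"
```

```text
t 8.30 pos [ 0.5751 -0.0186  0.1122] head 62.1 Ftool [0.  0.9 1.5] Mtool [-0.07  0.08  0.02] gap 0.0344
s 2.4 lateral(toolY) 0.03 mm, head-path 0.4
1 [1.5 0.  0. ] [-0.  -0.   3.8]
2 [3.  0.2 0. ] [-0.  -0.   7.3]
3 [4.5 0.4 0. ] [-0.  -0.  10.7]
4 [6.  0.7 0. ] [-0.  -0.  14.1]
5 [7.4 1.1 0. ] [-0.  -0.  17.6]
6 [8.8 1.6 0. ] [-0. -0. 21.]
7 [10.2  2.2  0. ] [-0.  -0.  24.5]
8 [11.5  2.9  0. ] [-0.  -0.  27.9]
```

Emit:
{"api": "carry_out", "payload": {"increments": [{"dx": 0.0015,"dy": 0,"dz": 0,"ax": 0,"ay": 0,"az": 3.8},{"dx": 0.003,"dy": 0.0002,"dz": 0,"ax": 0,"ay": 0,"az": 7.3},{"dx": 0.0045,"dy": 0.0004,"dz": 0,"ax": 0,"ay": 0,"az": 10.7},{"dx": 0.006,"dy": 0.0007,"dz": 0,"ax": 0,"ay": 0,"az": 14.1},{"dx": 0.006,"dy": 0.0007,"dz": 0,"ax": 0,"ay": 0,"az": 14.1}]}}

```text
time_s: 8.8
ee_pos: [0.5787, -0.0136, 0.1122]
eef_rot: [-2.869, -1.278, -0.0]
wrist_force: [1.8, -0.1, -1.3]
finger_gap: 0.0341
```

```bash
python3 -c "
from h import *
plan(1.5,8)"
```

```text
t 8.80 pos [ 0.5787 -0.0136  0.1122] head 48.0 Ftool [1.1 1.4 1.3] Mtool [-0.16  0.08 -0.04] gap 0.0341
s 8.6 lateral(toolY) 0.14 mm, head-path 0.5
1 [ 1.5 -0.1  0. ] [-0. -0.  4.]
2 [3.  0.1 0. ] [-0.  -0.   7.4]
3 [4.5 0.3 0. ] [-0.  -0.  10.8]
4 [5.9 0.6 0. ] [-0.  -0.  14.3]
5 [7.4 1.  0. ] [-0.  -0.  17.7]
6 [8.8 1.5 0. ] [-0.  -0.  21.2]
7 [10.2  2.1  0. ] [-0.  -0.  24.6]
8 [11.5  2.8  0. ] [-0. -0. 28.]
```

Emit:
{"api": "carry_out", "payload": {"increments": [{"dx": 0.0015,"dy": 0.0002,"dz": 0,"ax": 0,"ay": 0,"az": 4},{"dx": 0.003,"dy": 0.0004,"dz": 0,"ax": 0,"ay": 0,"az": 7.4},{"dx": 0.0045,"dy": 0.0006,"dz": 0,"ax": 0,"ay": 0,"az": 10.8},{"dx": 0.0059,"dy": 0.0009,"dz": 0,"ax": 0,"ay": 0,"az": 14.3},{"dx": 0.0059,"dy": 0.0009,"dz": 0,"ax": 0,"ay": 0,"az": 14.3}]}}

```text
time_s: 9.3
ee_pos: [0.5833, -0.0098, 0.1122]
eef_rot: [-3.005, -0.914, -0.0]
wrist_force: [-0.4, 0.3, -0.6]
finger_gap: 0.0341
```

```bash
python3 -c "
from h import *
plan(1.5,8)"
```

```text
t 9.30 pos [ 0.5833 -0.0098  0.1122] head 33.8 Ftool [-0.2 -0.5  0.6] Mtool [-0.03  0.06 -0.  ] gap 0.0341
s 14.6 lateral(toolY) 0.26 mm, head-path 0.1
1 [ 1.5 -0.2  0. ] [-0.  -0.   3.5]
2 [ 3.  -0.1  0. ] [-0. -0.  7.]
3 [4.4 0.2 0. ] [-0.  -0.  10.4]
4 [5.9 0.5 0. ] [-0.  -0.  13.8]
5 [7.4 0.9 0. ] [-0.  -0.  17.3]
6 [8.8 1.4 0. ] [-0.  -0.  20.7]
7 [10.2  1.9  0. ] [-0.  -0.  24.1]
8 [11.5  2.6  0. ] [-0.  -0.  24.4]
```

Emit:
{"api": "carry_out", "payload": {"increments": [{"dx": 0.0015,"dy": 0,"dz": 0,"ax": 0,"ay": 0,"az": 3.5},{"dx": 0.003,"dy": 0.0001,"dz": 0,"ax": 0,"ay": 0,"az": 7},{"dx": 0.0044,"dy": 0.0003,"dz": 0,"ax": 0,"ay": 0,"az": 10.4},{"dx": 0.0059,"dy": 0.0006,"dz": 0,"ax": 0,"ay": 0,"az": 13.8},{"dx": 0.0059,"dy": 0.0006,"dz": 0,"ax": 0,"ay": 0,"az": 13.8}]}}

```text
time_s: 9.8
ee_pos: [0.5885, -0.007, 0.1122]
eef_rot: [-3.093, -0.549, 0.0]
wrist_force: [0.9, 0.8, -1.4]
finger_gap: 0.0336
```

```bash
python3 -c "
from h import *
plan(1.5,8)"
```

```text
t 9.80 pos [ 0.5885 -0.007   0.1122] head 20.2 Ftool [ 1.1 -0.4  1.4] Mtool [-0.    0.01 -0.06] gap 0.0336
s 20.6 lateral(toolY) 0.14 mm, head-path 0.2
1 [ 1.5 -0.1  0. ] [-0.  -0.   3.6]
2 [3.  0.1 0. ] [-0. -0.  7.]
3 [4.5 0.3 0. ] [-0.   0.  10.5]
4 [ 5.9  0.6 -0. ] [-0.   0.  10.8]
5 [ 7.4  0.8 -0. ] [-0.   0.  10.8]
6 [ 8.9  1.1 -0. ] [-0.   0.  10.8]
7 [10.4  1.4 -0. ] [-0.   0.  10.8]
8 [11.8  1.7 -0. ] [-0.   0.  10.8]
```

Emit:
{"api": "carry_out", "payload": {"increments": [{"dx": 0.0015,"dy": -0.0001,"dz": 0,"ax": 0,"ay": 0,"az": 3.6},{"dx": 0.003,"dy": 0.0001,"dz": 0,"ax": 0,"ay": 0,"az": 6.5},{"dx": 0.0045,"dy": 0.0003,"dz": 0,"ax": 0,"ay": 0,"az": 9},{"dx": 0.006,"dy": 0.0006,"dz": 0,"ax": 0,"ay": 0,"az": 10},{"dx": 0.008,"dy": 0.0009,"dz": 0,"ax": 0,"ay": 0,"az": 10},{"dx": 0.01,"dy": 0.0013,"dz": 0,"ax": 0,"ay": 0,"az": 10},{"dx": 0.01,"dy": 0.0013,"dz": 0,"ax": 0,"ay": 0,"az": 10}]}}

```text
time_s: 10.5
ee_pos: [0.5987, -0.0048, 0.1122]
eef_rot: [-3.128, -0.28, -0.0]
wrist_force: [0.2, -0.3, -1.1]
finger_gap: 0.0341
```

```bash
python3 -c "
from h import *
plan(2,8)"
```

```text
t 10.50 pos [ 0.5987 -0.0048  0.1122] head 10.2 Ftool [0.1 0.4 1.1] Mtool [-0.03  0.02  0.04] gap 0.0341
s 31.0 lateral(toolY) 0.01 mm, head-path 0.8
1 [2. 0. 0.] [-0.  -0.   0.8]
2 [4.  0.1 0. ] [-0.  -0.   0.8]
3 [6.  0.1 0. ] [-0.  -0.   0.8]
4 [8.  0.1 0. ] [-0.  -0.   0.8]
5 [10.   0.1  0. ] [-0.  -0.   0.8]
6 [12.   0.2  0. ] [-0.  -0.   0.8]
7 [14.   0.2  0. ] [-0.  -0.   0.8]
8 [16.   0.2  0. ] [-0.  -0.   0.8]
```

Forces are negligible. On to the middle straight.

Emit:
{"api": "carry_out", "payload": {"increments": [{"dx": 0.002,"dy": 0,"dz": 0,"ax": 0,"ay": 0,"az": 0.5},{"dx": 0.004,"dy": 0,"dz": 0,"ax": 0,"ay": 0,"az": 0.5},{"dx": 0.006,"dy": 0.0001,"dz": 0,"ax": 0,"ay": 0,"az": 0.5},{"dx": 0.008,"dy": 0.0001,"dz": 0,"ax": 0,"ay": 0,"az": 0.5},{"dx": 0.01,"dy": 0.0001,"dz": 0,"ax": 0,"ay": 0,"az": 0.5},{"dx": 0.012,"dy": 0.0002,"dz": 0,"ax": 0,"ay": 0,"az": 0.5},{"dx": 0.014,"dy": 0.0002,"dz": 0,"ax": 0,"ay": 0,"az": 0.5},{"dx": 0.014,"dy": 0.0002,"dz": 0,"ax": 0,"ay": 0,"az": 0.5}]}}

```text
time_s: 11.3
ee_pos: [0.6128, -0.0024, 0.1122]
eef_rot: [-3.13, -0.267, -0.001]
wrist_force: [-0.5, 0.0, -0.6]
finger_gap: 0.034
```

```bash
python3 -c "
from h import *
plan(2,8)"
```

```text
t 11.30 pos [ 0.6128 -0.0024  0.1122] head 9.7 Ftool [-0.5 -0.1  0.6] Mtool [ 0.04  0.02 -0.02] gap 0.0340
s 45.2 lateral(toolY) -0.00 mm, head-path 0.3
1 [1.9 0.  0. ] [-0.  -0.   0.3]
2 [3.9 0.  0. ] [-0.  -0.   0.3]
3 [5.9 0.  0. ] [-0.  -0.   0.3]
4 [7.9 0.1 0. ] [-0.  -0.   0.3]
5 [9.9 0.1 0. ] [-0.  -0.   0.3]
6 [11.9  0.1  0. ] [-0.  -0.   0.3]
7 [13.9  0.1  0. ] [-0.  -0.   0.3]
8 [15.9  0.1  0. ] [-0.  -0.   0.3]
```

Emit:
{"api": "carry_out", "payload": {"increments": [{"dx": 0.002,"dy": 0,"dz": 0,"ax": 0,"ay": 0,"az": 0.3},{"dx": 0.004,"dy": 0,"dz": 0,"ax": 0,"ay": 0,"az": 0.3},{"dx": 0.006,"dy": 0,"dz": 0,"ax": 0,"ay": 0,"az": 0.3},{"dx": 0.008,"dy": 0,"dz": 0,"ax": 0,"ay": 0,"az": 0.3},{"dx": 0.01,"dy": 0,"dz": 0,"ax": 0,"ay": 0,"az": 0.3},{"dx": 0.012,"dy": 0,"dz": 0,"ax": 0,"ay": 0,"az": 0.3},{"dx": 0.014,"dy": 0,"dz": 0,"ax": 0,"ay": 0,"az": 0.3},{"dx": 0.016,"dy": 0,"dz": 0,"ax": 0,"ay": 0,"az": 0.3},{"dx": 0.016,"dy": 0,"dz": 0,"ax": 0,"ay": 0,"az": 0.3}]}}

```text
time_s: 12.2
ee_pos: [0.6288, 0.0003, 0.1122]
eef_rot: [-3.13, -0.259, -0.001]
wrist_force: [0.2, -0.1, -0.8]
finger_gap: 0.0344
```

```bash
python3 -c "
from h import *
plan(1.5,9)"
```

```text
t 12.20 pos [6.288e-01 3.000e-04 1.122e-01] head 9.5 Ftool [0.2 0.1 0.8] Mtool [-0.01 -0.01 -0.08] gap 0.0344
s 61.6 lateral(toolY) -0.09 mm, head-path 0.1
1 [1.5 0.1 0. ] [-0.  -0.   0.1]
2 [3.  0.1 0. ] [-0.  -0.   0.1]
3 [4.5 0.1 0. ] [-0.  -0.   0.1]
4 [6.  0.1 0. ] [-0.  -0.   0.1]
5 [7.5 0.1 0. ] [-0.  -0.   0.1]
6 [9.  0.1 0. ] [-0.  -0.  -3.1]
7 [10.5 -0.1  0. ] [-0.  -0.  -6.5]
8 [12.  -0.3  0. ] [ -0.  -0. -10.]
9 [13.5 -0.6  0. ] [ -0.   -0.  -13.4]
```

Emit:
{"api": "carry_out", "payload": {"increments": [{"dx": 0.0015,"dy": 0,"dz": 0,"ax": 0,"ay": 0,"az": 0},{"dx": 0.003,"dy": 0,"dz": 0,"ax": 0,"ay": 0,"az": 0},{"dx": 0.0045,"dy": 0,"dz": 0,"ax": 0,"ay": 0,"az": 0},{"dx": 0.006,"dy": 0,"dz": 0,"ax": 0,"ay": 0,"az": 0},{"dx": 0.0075,"dy": 0,"dz": 0,"ax": 0,"ay": 0,"az": -0.5},{"dx": 0.009,"dy": 0,"dz": 0,"ax": 0,"ay": 0,"az": -3.1},{"dx": 0.009,"dy": 0,"dz": 0,"ax": 0,"ay": 0,"az": -3.1}]}}

```text
time_s: 12.9
ee_pos: [0.6379, 0.0018, 0.1122]
eef_rot: [-3.122, -0.345, -0.001]
wrist_force: [0.2, -0.6, -1.6]
finger_gap: 0.0339
```

```bash
python3 -c "
from h import *
plan(1.5,7)"
```

```text
t 12.90 pos [0.6379 0.0018 0.1122] head 12.6 Ftool [0.1 0.6 1.6] Mtool [-0.03 -0.   -0.02] gap 0.0339
s 70.8 lateral(toolY) -0.04 mm, head-path -0.4
1 [ 1.5 -0.   0. ] [-0.  -0.  -3.8]
2 [ 3.  -0.2  0. ] [-0.  -0.  -7.3]
3 [ 4.5 -0.4  0. ] [ -0.   -0.  -10.7]
4 [ 5.9 -0.7  0. ] [ -0.   -0.  -14.1]
5 [ 7.4 -1.1  0. ] [ -0.   -0.  -17.6]
6 [ 8.8 -1.6  0. ] [ -0.  -0. -21.]
7 [10.2 -2.2  0. ] [ -0.   -0.  -24.5]
```

Emit:
{"api": "carry_out", "payload": {"increments": [{"dx": 0.0015,"dy": 0,"dz": 0,"ax": 0,"ay": 0,"az": -3.8},{"dx": 0.003,"dy": -0.0002,"dz": 0,"ax": 0,"ay": 0,"az": -7.3},{"dx": 0.0045,"dy": -0.0004,"dz": 0,"ax": 0,"ay": 0,"az": -10.7},{"dx": 0.0059,"dy": -0.0007,"dz": 0,"ax": 0,"ay": 0,"az": -14.1},{"dx": 0.0059,"dy": -0.0007,"dz": 0,"ax": 0,"ay": 0,"az": -14.1}]}}

```text
time_s: 13.4
ee_pos: [0.6436, 0.0038, 0.1122]
eef_rot: [-3.056, -0.726, -0.001]
wrist_force: [-0.1, -0.1, -1.0]
finger_gap: 0.0341
```

```bash
python3 -c "
from h import *
plan(1.5,7)"
```

```text
t 13.40 pos [0.6436 0.0038 0.1122] head 26.7 Ftool [-0.2  0.   1. ] Mtool [-0.02 -0.02 -0.02] gap 0.0341
s 76.8 lateral(toolY) 0.02 mm, head-path -0.0
1 [ 1.5 -0.1  0. ] [-0.  -0.1 -3.5]
2 [ 2.9 -0.2  0. ] [-0.  -0.1 -6.9]
3 [ 4.4 -0.4  0. ] [ -0.   -0.1 -10.3]
4 [ 5.9 -0.7  0. ] [ -0.   -0.1 -13.8]
5 [ 7.3 -1.1  0. ] [ -0.   -0.1 -17.2]
6 [ 8.8 -1.6  0. ] [ -0.   -0.1 -20.7]
7 [10.1 -2.2  0. ] [  0.   -0.1 -24.1]
```

Emit:
{"api": "carry_out", "payload": {"increments": [{"dx": 0.0015,"dy": -0.0001,"dz": 0,"ax": 0,"ay": 0,"az": -3.5},{"dx": 0.0029,"dy": -0.0002,"dz": 0,"ax": 0,"ay": 0,"az": -6.9},{"dx": 0.0044,"dy": -0.0004,"dz": 0,"ax": 0,"ay": 0,"az": -10.3},{"dx": 0.0059,"dy": -0.0007,"dz": 0,"ax": 0,"ay": 0,"az": -13.8},{"dx": 0.0073,"dy": -0.0011,"dz": 0,"ax": 0,"ay": 0,"az": -17.2},{"dx": 0.0073,"dy": -0.0011,"dz": 0,"ax": 0,"ay": 0,"az": -17.2}]}}

```text
time_s: 14.0
ee_pos: [0.6498, 0.008, 0.1122]
eef_rot: [2.914, 1.174, 0.002]
wrist_force: [1.2, -0.5, -1.6]
finger_gap: 0.0344
```

```bash
python3 -c "
from h import *
plan(1.5,7)"
```

```text
t 14.00 pos [0.6498 0.008  0.1122] head 43.9 Ftool [0.6 1.2 1.6] Mtool [-0.26  0.12 -0.01] gap 0.0344
s 84.4 lateral(toolY) 0.21 mm, head-path -0.3
1 [ 1.6 -0.3  0. ] [ 0.  -0.1 -3.7]
2 [ 3.1 -0.4  0. ] [ 0.  -0.1 -7.2]
3 [ 4.5 -0.6  0. ] [  0.   -0.1 -10.6]
4 [ 6. -1.  0.] [  0.   -0.1 -14.1]
5 [ 7.4 -1.4  0. ] [  0.   -0.1 -17.5]
6 [ 8.9 -1.9  0. ] [  0.   -0.1 -20.9]
7 [10.2 -2.4  0. ] [  0.   -0.1 -24.4]
```

Emit:
{"api": "carry_out", "payload": {"increments": [{"dx": 0.0015,"dy": 0.0001,"dz": 0,"ax": 0,"ay": 0,"az": -3.7},{"dx": 0.003,"dy": 0,"dz": 0,"ax": 0,"ay": 0,"az": -7.2},{"dx": 0.0045,"dy": -0.0002,"dz": 0,"ax": 0,"ay": 0,"az": -10.6},{"dx": 0.006,"dy": -0.0006,"dz": 0,"ax": 0,"ay": 0,"az": -14.1},{"dx": 0.006,"dy": -0.0006,"dz": 0,"ax": 0,"ay": 0,"az": -14.1}]}}

```text
time_s: 14.5
ee_pos: [0.6539, 0.0126, 0.1123]
eef_rot: [2.749, 1.52, 0.002]
wrist_force: [1.5, -0.5, -0.9]
finger_gap: 0.0343
```

```bash
python3 -c "
from h import *
plan(1.5,7)"
```

```text
t 14.50 pos [0.6539 0.0126 0.1123] head 57.9 Ftool [0.4 1.6 0.9] Mtool [-0.34  0.12  0.  ] gap 0.0343
s 90.4 lateral(toolY) 0.51 mm, head-path -0.1
1 [ 1.5 -0.6  0. ] [ 0.1 -0.1 -3.5]
2 [ 3.  -0.7  0. ] [ 0.1 -0.1 -7. ]
3 [ 4.5 -0.9  0. ] [  0.1  -0.1 -10.4]
4 [ 5.9 -1.2  0. ] [  0.1  -0.1 -13.8]
5 [ 7.4 -1.6  0. ] [  0.1  -0.1 -17.3]
6 [ 8.8 -2.1  0. ] [  0.1  -0.1 -20.7]
7 [10.2 -2.7  0. ] [  0.1  -0.1 -24.1]
```

Emit:
{"api": "carry_out", "payload": {"increments": [{"dx": 0,"dy": 0.0006,"dz": 0,"ax": 0,"ay": 0,"az": 0},{"dx": 0.0015,"dy": 0.0006,"dz": 0,"ax": 0,"ay": 0,"az": -3},{"dx": 0.003,"dy": 0.0005,"dz": 0,"ax": 0,"ay": 0,"az": -6.5},{"dx": 0.0045,"dy": 0.0003,"dz": 0,"ax": 0,"ay": 0,"az": -10},{"dx": 0.0059,"dy": 0,"dz": 0,"ax": 0,"ay": 0,"az": -13},{"dx": 0.0059,"dy": 0,"dz": 0,"ax": 0,"ay": 0,"az": -13}]}}

```text
time_s: 15.1
ee_pos: [0.6569, 0.0177, 0.1122]
eef_rot: [2.561, 1.819, 0.002]
wrist_force: [0.1, -0.2, -2.4]
finger_gap: 0.0344
```

```bash
python3 -c "
from h import *
plan(1.5,7)"
```

```text
t 15.10 pos [0.6569 0.0177 0.1122] head 70.8 Ftool [-0.1  0.2  2.4] Mtool [ 0.    0.02 -0.  ] gap 0.0344
s 96.2 lateral(toolY) 1.02 mm, head-path -0.5
1 [ 1.6 -1.1  0. ] [ 0.1 -0.  -3.9]
2 [ 3.1 -1.2  0. ] [ 0.1 -0.  -7.3]
3 [ 4.6 -1.5  0. ] [  0.1  -0.  -10.8]
4 [ 6.  -1.8  0. ] [  0.1  -0.  -14.2]
5 [ 7.5 -2.2  0. ] [  0.1  -0.  -17.6]
6 [ 8.9 -2.7  0. ] [  0.1  -0.  -21.1]
7 [10.3 -3.3  0. ] [  0.1  -0.  -24.5]
```

Emit:
{"api": "carry_out", "payload": {"increments": [{"dx": 0.0016,"dy": -0.0001,"dz": 0,"ax": 0,"ay": 0,"az": -3.7},{"dx": 0.0031,"dy": -0.0002,"dz": 0,"ax": 0,"ay": 0,"az": -7.2},{"dx": 0.0046,"dy": -0.0005,"dz": 0,"ax": 0,"ay": 0,"az": -10.6},{"dx": 0.006,"dy": -0.0008,"dz": 0,"ax": 0,"ay": 0,"az": -14},{"dx": 0.006,"dy": -0.0008,"dz": 0,"ax": 0,"ay": 0,"az": -14}]}}

```text
time_s: 15.6
ee_pos: [0.658, 0.0237, 0.1122]
eef_rot: [2.322, 2.115, 0.002]
wrist_force: [-0.4, -0.6, -1.5]
finger_gap: 0.0342
```

```bash
python3 -c "
from h import *
plan(1.5,7)"
```

```text
t 15.60 pos [0.658  0.0237 0.1122] head 84.7 Ftool [-0.6 -0.3  1.5] Mtool [-0.02  0.04  0.01] gap 0.0342
s 102.0 lateral(toolY) 0.81 mm, head-path 0.1
1 [ 1.5 -0.9  0. ] [ 0.1 -0.  -3.3]
2 [ 3. -1.  0.] [ 0.1 -0.  -6.7]
3 [ 4.5 -1.2  0. ] [  0.1  -0.  -10.2]
4 [ 5.9 -1.5  0. ] [  0.1  -0.  -12.3]
5 [ 7.4 -1.8  0. ] [  0.1  -0.  -12.3]
6 [ 8.8 -2.1  0. ] [  0.1  -0.  -12.3]
7 [10.3 -2.5  0. ] [  0.1  -0.  -12.3]
```

Emit:
{"api": "carry_out", "payload": {"increments": [{"dx": 0.0015,"dy": -0.0001,"dz": 0,"ax": 0,"ay": 0,"az": -3.3},{"dx": 0.003,"dy": -0.0003,"dz": 0,"ax": 0,"ay": 0,"az": -6.7},{"dx": 0.0045,"dy": -0.0006,"dz": 0,"ax": 0,"ay": 0,"az": -9.5},{"dx": 0.006,"dy": -0.0009,"dz": 0,"ax": 0,"ay": 0,"az": -11.3},{"dx": 0.006,"dy": -0.0009,"dz": 0,"ax": 0,"ay": 0,"az": -11.3}]}}

```text
time_s: 16.1
ee_pos: [0.6575, 0.0298, 0.1122]
eef_rot: [2.105, 2.332, 0.002]
wrist_force: [1.0, 0.3, -1.0]
finger_gap: 0.0342
```

```bash
python3 -c "
from h import *
plan(2,6)"
```

```text
t 16.10 pos [0.6575 0.0298 0.1122] head 95.9 Ftool [0.2 1.  1. ] Mtool [-0.01  0.01 -0.01] gap 0.0342
s 108.0 lateral(toolY) 0.49 mm, head-path -1.1
1 [ 2.  -0.5  0. ] [ 0.1 -0.  -1.1]
2 [ 4.  -0.6  0. ] [ 0.1 -0.  -1.1]
3 [ 6.  -0.6  0. ] [ 0.1 -0.  -1.1]
4 [ 8.  -0.7  0. ] [ 0.1 -0.  -1.1]
5 [10.  -0.7  0. ] [ 0.1 -0.  -1.1]
6 [12.  -0.7  0. ] [ 0.1 -0.  -1.1]
```

Emit:
{"api": "carry_out", "payload": {"increments": [{"dx": 0.002,"dy": 0,"dz": 0,"ax": 0.1,"ay": 0,"az": 0},{"dx": 0.004,"dy": 0,"dz": 0,"ax": 0.1,"ay": 0,"az": 0},{"dx": 0.006,"dy": 0,"dz": 0,"ax": 0.1,"ay": 0,"az": 0},{"dx": 0.008,"dy": 0,"dz": 0,"ax": 0.1,"ay": 0,"az": 0},{"dx": 0.01,"dy": 0,"dz": 0,"ax": 0.1,"ay": 0,"az": 0},{"dx": 0.012,"dy": 0,"dz": 0,"ax": 0.1,"ay": 0,"az": 0},{"dx": 0.012,"dy": 0,"dz": 0,"ax": 0.1,"ay": 0,"az": 0}]}}

```text
time_s: 16.8
ee_pos: [0.6562, 0.0421, 0.1122]
eef_rot: [-2.104, -2.331, 0.0]
wrist_force: [-0.7, -0.7, -0.6]
finger_gap: 0.0338
```

```bash
python3 -c "
from h import *
st()"
```

```text
t 16.80 pos [0.6562 0.0421 0.1122] head 95.9 Ftool [-0.6 -0.8  0.6] Mtool [ 0.03 -0.07  0.02] gap 0.0338
```

Emit:
{"api": "carry_out", "payload": {"increments": [{"dx": 0.0015,"dy": -0.0002,"dz": 0,"ax": 0,"ay": 0,"az": 0},{"dx": 0.003,"dy": -0.0002,"dz": 0,"ax": 0,"ay": 0,"az": 0},{"dx": 0.0045,"dy": -0.0002,"dz": 0,"ax": 0,"ay": 0,"az": 0},{"dx": 0.006,"dy": -0.0002,"dz": 0,"ax": 0,"ay": 0,"az": 0},{"dx": 0.007,"dy": -0.0002,"dz": 0,"ax": 0,"ay": 0,"az": 0},{"dx": 0.007,"dy": -0.0002,"dz": 0,"ax": 0,"ay": 0,"az": 0}]}}

```text
time_s: 17.4
ee_pos: [0.6554, 0.0492, 0.1122]
eef_rot: [-2.104, -2.332, 0.0]
wrist_force: [0.1, -0.0, -1.1]
finger_gap: 0.0345
```

```bash
python3 -c "
from h import *
st()"
```

```text
t 17.40 pos [0.6554 0.0492 0.1122] head 95.9 Ftool [-0.   0.1  1.1] Mtool [-0.02 -0.01 -0.03] gap 0.0345
```

Now in small steps, feeling for the shoulder.

Emit:
{"api": "carry_out", "payload": {"increments": [{"dx": 0.001,"dy": 0,"dz": 0,"ax": 0,"ay": 0,"az": 0},{"dx": 0.002,"dy": 0,"dz": 0,"ax": 0,"ay": 0,"az": 0},{"dx": 0.003,"dy": 0,"dz": 0,"ax": 0,"ay": 0,"az": 0},{"dx": 0.003,"dy": 0,"dz": 0,"ax": 0,"ay": 0,"az": 0}]}}

```text
time_s: 17.8
ee_pos: [0.655, 0.0523, 0.1122]
eef_rot: [-2.104, -2.332, 0.0]
wrist_force: [0.3, -0.6, -1.5]
finger_gap: 0.0343
```

Emit:
{"api": "carry_out", "payload": {"increments": [{"dx": 0.001,"dy": 0,"dz": 0,"ax": 0,"ay": 0,"az": 0},{"dx": 0.0015,"dy": 0,"dz": 0,"ax": 0,"ay": 0,"az": 0},{"dx": 0.0015,"dy": 0,"dz": 0,"ax": 0,"ay": 0,"az": 0}]}}

```text
time_s: 18.1
ee_pos: [0.6549, 0.0539, 0.1122]
eef_rot: [-2.104, -2.332, 0.0]
wrist_force: [-0.1, -0.1, -0.6]
finger_gap: 0.0345
```

```bash
python3 -c "
from h import *
st()"
```

```text
t 18.10 pos [0.6549 0.0539 0.1122] head 95.9 Ftool [-0.1 -0.1  0.6] Mtool [-0.05 -0.02 -0.02] gap 0.0345
```

Emit:
{"api": "carry_out", "payload": {"increments": [{"dx": 0.0008,"dy": 0,"dz": 0,"ax": 0,"ay": 0,"az": 0},{"dx": 0.0015,"dy": 0,"dz": 0,"ax": 0,"ay": 0,"az": 0},{"dx": 0.0015,"dy": 0,"dz": 0,"ax": 0,"ay": 0,"az": 0}]}}

```text
time_s: 18.4
ee_pos: [0.6548, 0.0551, 0.1122]
eef_rot: [-2.104, -2.332, 0.001]
wrist_force: [1.1, -4.9, -0.2]
finger_gap: 0.0343
```

```bash
python3 -c "
from h import *
st()"
```

```text
t 18.40 pos [0.6548 0.0551 0.1122] head 95.9 Ftool [-4.9  0.6  0.2] Mtool [ 0.05 -0.68  0.12] gap 0.0343
```

Contact with the shoulder: 4.9 N along the bore. One more light push to confirm it is seated.

Emit:
{"api": "carry_out", "payload": {"increments": [{"dx": 0.0007,"dy": 0,"dz": 0,"ax": 0,"ay": 0,"az": 0},{"dx": 0.0012,"dy": 0,"dz": 0,"ax": 0,"ay": 0,"az": 0},{"dx": 0.0012,"dy": 0,"dz": 0,"ax": 0,"ay": 0,"az": 0}]}}

```text
time_s: 18.7
ee_pos: [0.6548, 0.0551, 0.1122]
eef_rot: [2.104, 2.332, -0.002]
wrist_force: [0.3, -10.8, -0.4]
finger_gap: 0.034
```

```bash
python3 -c "
from h import *
st()
i=read_camera('scene')[...,::-1][180:290,220:350]
j=read_camera('top')[...,::-1][140:250,230:360]
cv2.imwrite('pics/home.png',np.hstack([cv2.resize(k,None,fx=3,fy=3,interpolation=2) for k in(i,j)]))"
```

```text
t 18.70 pos [0.6548 0.0551 0.1122] head 95.9 Ftool [-10.8  -0.8   0.4] Mtool [ 0.12 -1.74  0.07] gap 0.0340
```

View pics/home.png

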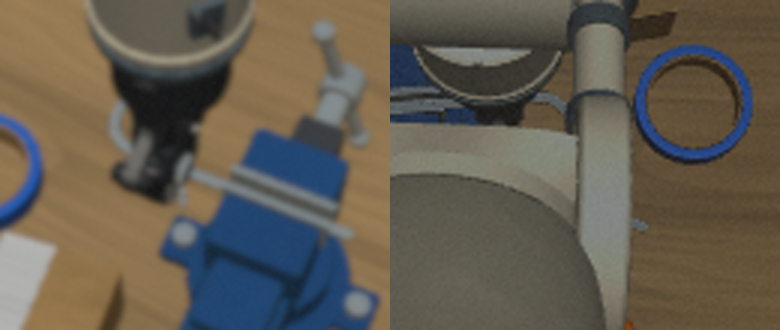

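It's seated: 10.8 N with no further advance. The picture shows the collar at the shoulder beside the vise, at crop (180,170). I'll relax the push, settle the collar onto the rod and open.

Emit:
{"api": "carry_out", "payload": {"increments": [{"dx": 0,"dy": 0,"dz": 0.0005,"ax": 0,"ay": 0,"az": 0},{"dx": 0,"dy": 0,"dz": 0.001,"ax": 0,"ay": 0,"az": 0},{"dx": 0,"dy": 0,"dz": 0.001,"ax": 0,"ay": 0,"az": 0}], "squeeze": 20}}

```text
time_s: 19.1
ee_pos: [0.6548, 0.055, 0.1112]
eef_rot: [2.104, 2.332, -0.002]
wrist_force: [1.4, -4.3, -1.3]
finger_gap: 0.0343
```

Emit:
{"api": "carry_out", "payload": {"increments": [{"dx": 0,"dy": 0,"dz": 0,"ax": 0,"ay": 0,"az": 0},{"dx": 0,"dy": 0,"dz": 0,"ax": 0,"ay": 0,"az": 0},{"dx": 0,"dy": 0,"dz": 0,"ax": 0,"ay": 0,"az": 0},{"dx": 0,"dy": 0,"dz": 0,"ax": 0,"ay": 0,"az": 0},{"dx": 0,"dy": 0,"dz": 0,"ax": 0,"ay": 0,"az": 0},{"dx": 0,"dy": 0,"dz": 0,"ax": 0,"ay": 0,"az": 0}], "gripper": 0.055}}

```text
time_s: 19.7
ee_pos: [0.6548, 0.0551, 0.1113]
eef_rot: [2.104, 2.332, -0.002]
wrist_force: [0.5, -0.2, 0.2]
finger_gap: 0.0545
```

```bash
python3 -c "
from h import *
st()"
```

```text
t 19.70 pos [0.6548 0.0551 0.1113] head 95.9 Ftool [-0.3  0.5 -0.2] Mtool [-0.    0.03  0.02] gap 0.0545
```

Emit:
{"api": "carry_out", "payload": {"increments": [{"dx": 0,"dy": 0,"dz": -0.01,"ax": 0,"ay": 0,"az": 0},{"dx": 0,"dy": 0,"dz": -0.025,"ax": 0,"ay": 0,"az": 0},{"dx": 0,"dy": 0,"dz": -0.05,"ax": 0,"ay": 0,"az": 0},{"dx": 0,"dy": 0,"dz": -0.09,"ax": 0,"ay": 0,"az": 0},{"dx": 0,"dy": 0,"dz": -0.13,"ax": 0,"ay": 0,"az": 0},{"dx": 0,"dy": -0.04,"dz": -0.15,"ax": 0,"ay": 0,"az": 0},{"dx": 0,"dy": -0.09,"dz": -0.15,"ax": 0,"ay": 0,"az": 0},{"dx": 0,"dy": -0.14,"dz": -0.15,"ax": 0,"ay": 0,"az": 0},{"dx": 0,"dy": -0.19,"dz": -0.15,"ax": 0,"ay": 0,"az": 0},{"dx": 0,"dy": -0.22,"dz": -0.15,"ax": 0,"ay": 0,"az": 0},{"dx": 0,"dy": -0.24,"dz": -0.15,"ax": 0,"ay": 0,"az": 0},{"dx": 0,"dy": -0.24,"dz": -0.15,"ax": 0,"ay": 0,"az": 0}]}}

```text
time_s: 20.9
ee_pos: [0.4139, 0.0307, 0.2627]
eef_rot: [2.104, 2.331, -0.002]
wrist_force: [-0.3, -0.4, 0.1]
finger_gap: 0.0552
```

```bash
python3 -c "
from h import *
st()
I=read_camera('scene')[...,::-1];J=read_camera('top')[...,::-1]
cv2.imwrite('pics/sf.png',I);cv2.imwrite('pics/tf.png',J)
i=I[195:265,245:335];j=J[140:210,210:300]
cv2.imwrite('pics/fin.png',np.vstack([np.hstack([cv2.resize(k,(400,311),interpolation=2) for k in(i,j)]),np.hstack([cv2.resize(k,(400,289)) for k in(I,J)])]))"
```

```text
t 20.90 pos [0.4139 0.0307 0.2627] head 95.9 Ftool [-0.4 -0.4 -0.1] Mtool [-0.    0.06  0.02] gap 0.0552
```

View pics/fin.png

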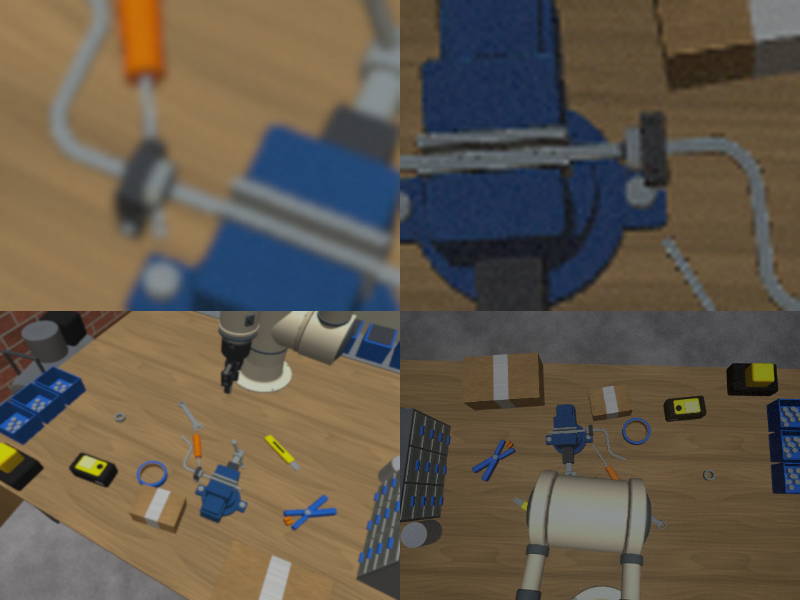

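The collar sits flush against the shoulder disc: no gap shows at top crop (640,150) or scene crop (150,185). The other things are where they were, and the gripper is clear.

```bash
python3 -c "
from h import *
r.sign_off()"
```

```text
the job is handed in; nothing more can be done
```

The collar is home against the shoulder next to the vise. I let it go, backed the arm off, and handed the job in at about 21 s of the 72 s allowed.

- **Sliding it on:** I took the collar by its flats, put it over the free end and eased it round both bends. The force readings at the end of each step stayed at about 2 N or less on the rod.
- **Adjustment:** the second bend ran about 1 mm wider than my camera estimate, and I followed it by feel.
- **Seating:** it met the shoulder at about 5 N, and a second push to about 11 N moved it no further.
- **Last checks:** after letting go, both camera views showed the collar flush against the shoulder disc with no visible gap. The gripper was clear with no contact force, and the other things looked undisturbed by eye in both views.
- **Failed or disagreed:** one early move was refused as invalid input and moved nothing; resent with every field filled in, it worked. No check failed or disagreed at the end.

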